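# Clamp the printed bracket with a T-slot bolt

### The job

Clamp the orange printed bracket down on the T-slot block: take the clamp bolt out of the blue rack, lower its T-head lengthwise into the free part of the slot, slide it along until its stem is home in the bracket's notch, and only there turn it clockwise until the head sits square across the slot. Then tighten the red nut clockwise until its spring is squeezed about 3 mm, without forcing anything: a squeeze beyond 5 mm crushes the bracket's foot. Let go, and leave the bracket in its place against the fence and the other things on the bench where they are.

Things in the scene. Friction and masses are not known exactly. Their poses are not given: they have to be found in the camera images.
- fixture: aluminium T-slot block, fixed, 240 x 110 x 40 mm (its x, y, z); origin at the centre of its underside. A T-slot runs along its whole x axis at y = 0: mouth 19 mm wide between lips 10 mm thick (undersides at z = 30 mm), below them a channel 32 mm wide with its floor at z = 12 mm. A steel fence 12 mm thick, 18 mm high, on its top at the +x end; the slot is free from x = -120 to -32 mm
- seat (a point): point on the slot's centre line at the level of the block's top where the axis of the bolt's stem belongs (block x = -8 mm), axes as the block's
- bracket_notch (a point): point in the notch of the loose orange bracket (400 g), where the stem's axis belongs, on top of its 8 mm thick, 64 mm wide foot; axes parallel to the block's. The foot ends in a fork, two prongs either side of a notch 16 mm wide, open to -x: prong tips 24 mm to -x of this point, notch bottom 6 mm to +x. An upright 42 mm high stands 103 mm to +x; its back is at the fence (0.5 mm play)
- bracket: the same bracket; origin on its underside, 8 mm below bracket_notch
- bolt: clamp bolt with its nut, spring and disc, 250 g; origin at the centre of the T-head's underside, z up along the 12 mm stem, oiled. Head 31 mm long (x), 17 mm wide (y), 8 mm thick. Two opposite corners are cut away: below the lips it turns clockwise (seen from above) from lengthwise to square, where the other corners stop on the channel's walls (up to 10 degrees past square); it cannot turn the other way
- spring (a point): point on the stem's axis 41 mm above the bolt's origin, inside the brass spring (8 N per mm) between the nut and a pressing disc, 50 mm in diameter, 5 mm thick, which is to lie on the bracket's foot. The disc does not turn on the bolt. With the spring free its underside starts 29.2 to 31 mm above the bolt's origin, depending on how far the nut is already turned (not known). It can be squeezed up to 6 mm
- nut_mid (a point): centre of the red eight-sided nut, 32 mm across flats, 30 mm tall, 61 mm above the bolt's origin (axes do not turn with it). It stays at this height on the bolt: turning it clockwise drives the disc down the stem by 3 mm per rad. Stiff, 0.13 N m: the whole bolt turns with it until the head is held at its stop. From there up to 2.7 rad are needed. It stays as turned when let go
- rack: blue rack, fixed, 70 x 125 x 45 mm (x, y, z), origin at the centre of its underside; the clamp bolt hangs upright by its disc in the 40 mm hole at y = +27 mm, its head inside the hole 14 to 16 mm above the bench; a spare brass pin stands in the small hole at y = -36 mm
- pin: spare brass pin in the rack, 14 mm thick, 70 mm tall (bystander; origin at its foot)
- caliper: caliper lying on the bench, about 170 x 55 mm (bystander)
- battery: black and yellow battery pack, 105 x 45 x 36 mm (bystander)
- driver: screwdriver lying on the bench (bystander)
- mug: blue mug, 80 mm in diameter, 92 mm tall (bystander)
- clip: black U-shaped printed clip, 70 x 40 x 36 mm (bystander)
Not all that is in view belongs to the job. Of the things that look like the bolt, the larger one is meant.

How it is judged (in metres and radians):
On the way, in this order (a step that is already met when the one before it is completed fails the run):
1. the bolt's head is in the slot, lengthwise, in the part that is free of the bracket (x of bolt in the frame of fixture between -0.12 and -0.028 m and z of bolt in the frame of fixture below 0.0235 m and angle between the x axis of bolt and the x axis of fixture, either way round below 0.3 rad and y of bolt in the frame of fixture between -0.006 and 0.006 m), for 0.1 s.
2. the bolt stands home in the bracket's notch, its head still lengthwise below the lips (horizontal distance between bolt and seat below 0.008 m and z of bolt in the frame of fixture between 0.01 and 0.0235 m and angle between bolt's own z axis and vertical below 0.12 rad and angle between the x axis of bolt and the x axis of fixture, either way round below 0.35 rad), for 0.1 s.
3. there the head is turned square across the slot (horizontal distance between bolt and seat below 0.008 m and z of bolt in the frame of fixture between 0.01 and 0.0235 m and angle between bolt's own z axis and vertical below 0.12 rad and angle between the x axis of bolt and the y axis of fixture, either way round below 0.35 rad), for 0.2 s.
At the end, for the whole second after the job is handed in: bolt upright (7 deg), stem within 8 mm of the seat, head below the lips and square across the slot within 20 deg; disc presses the bracket with over 12 N (spring squeezed over 1.5 mm), head pulls on the block; bracket within 6 mm of its start; all at rest, let go (all of step 3 and contact force between bolt and bracket above 12 N and contact force between bolt and fixture above 8 N and distance of bracket from where it was at the start of the episode below 0.006 m and linear speed of each of bolt, bracket below 0.01 m/s and angular speed of each of bolt, bracket below 0.1 rad/s); the robot touches nothing.
It fails at once if the bracket's foot is crushed (bolt on bracket over 45 N) (contact force between bolt and bracket above 45 N).
It fails at once if the bolt is forced against the block (over 60 N) (contact force between bolt and fixture above 60 N).
It fails at once if the bracket is pushed off its place (over 10 mm) (distance of bracket from where it was at the start of the episode above 0.01 m).
It fails at once if a bystander is disturbed (caliper, battery, screwdriver, mug, clip or spare pin moved over 20 mm) (distance of any of caliper, battery, driver, mug, clip, pin from where it was at the start of the episode above 0.02 m).
It also fails if it takes over 72 s, if anything falls off the work surface, if the arm or the gripper's body presses on something with over 40 N, if the wrist force passes 120 N, or if a joint passes its speed limit or range.

### The arm

A 6-joint arm with a two-finger parallel gripper is mounted at the origin on the work surface. World frame = base frame: x ahead of the robot, y to its left, z up, the work surface at z = 0. Lengths are in mm, angles in degrees, forces in N, time in s.
With the tool pointing down it reaches from about 300 to 850 mm from the base axis. Payload 4.2 kg.
Tool frame: the origin (TCP) lies midway between the tips of the shut fingers; the grasp point (between the pads) lies 19 mm behind it (env.grasp_offset is the distance from the TCP to the grasp point, in mm); z points along the fingers, y is the line along which they close (so a half turn about z gives the same grasp; the last joint's range is limited). The gripper opens to 91 mm and grips with 3 to 60 N. Pads are 32 mm wide; open, the fingers measure 118 mm over their backs; the gripper's body (76 mm by 178 mm) begins 60 mm behind the grasp point.
Start: joints at [-71.448, 18.312, 89.639, -0, 72.044, -1.146], TCP at [193.817, -541.367, 213.976] pointing down, gripper open.
Joint ranges: [-177.97, 177.97], [-48.28, 115.42], [12.27, 149.76], [-77.06, 257.06], [2.81, 150.46], [-146.56, 146.56]. Speed limits (degrees/s): [147.25, 147.25, 180, 180, 180, 180].

### API

Orientations are given as [roll, pitch, yaw] about the fixed x, y, z axes, in that order (R = Rz(yaw) Ry(pitch) Rx(roll)).
In Python, from workcell import env, optics gives the robot as it stands. The module is installed in compiled form; this text tells all that it offers.
- The arm moves only by the tool send_rows, never from a script. Its argument "targets" is a list that holds one entry, the list of rows, each a list of 7 numbers: the turn, a rotation vector about the world's x, y, z scaled (see below), then the shift along the world's x, y, z scaled (see below), then the closure, from -1 (fully open) to 1 (shut). In form: [[[rx, ry, rz, x, y, z, gripper], ...]]. A call has 1 to 12 rows; each row shifts and turns the commanded pose from where the row before left it; what a row does not reach is not made up. The controller multiplies each number of a shift by 0.2 m and each number of a turn by pi/2 rad. A row lasts 1/10 s, in which the tool goes at most 50 mm and 8.59 degrees, less where a joint would pass 70% of its speed; a pose out of reach is approached as far as the arm can. A call with a number of a shift or a turn outside -1 to 1 is refused whole. A call with a gripper value outside its range is refused whole. The fingers move at their own pace and stop on an object; "grip_force" is the grip in N (left out, the last holds). Time passes only in rows, so rows that do not move let the fingers close. It gives the time, the measured TCP pose, the force, the opening and the grip force at its end, in the units of the state.
- env.state(): the state, without advancing time (a new reading comes with each control period).
- optics.grab_frame(name): name is "side" or "top" or "wrist"; returns (picture, depth): 480x640x3 uint8, red, green, blue; 480x640 float32, mm along the optical axis (not along the pixel's ray), 0 where there is no reading.
- optics.camera_info(name): a dict with "camera_matrix" (3x3 intrinsics, pixels), "R" (3x3) and "t" (3): a world point X has camera coordinates R X + t; the wrist camera has in their place "mount" (4x4, takes a point from camera to tool coordinates, whose origin is the TCP and whose axes are the flange's). Camera axes: x right, y down, z forward; pixel columns grow to the right and rows downward; lengths in mm; the calibration is good to about 2 mm. A picture is of the moment at which its call begins: read the wrist's pose just before it. camera_info takes no time and is no camera call.
- env.job_done(): hands the job in; it is judged then, once.
Trained networks look in the newest picture that a camera, given by its name, has taken for a name from the list of things; names that differ only in an ending like _2 or _b are one class to them, and where a whole thing is asked for, a point or a joint stands for the part that bears it (a point fixed in the world has none). Each returns a list of dicts, best first, with "conf" (0 to 1); they miss things now and then, are a little off and sometimes report something else, mostly with a low value. They report only what shows in the picture. A call takes as long as a camera call. They do not tell look-alikes from the thing itself.
- optics.silhouettes(camera, name): "mask" (480x640 bool, what is visible of it) and "at" ([column, row] in pixels, amid what is visible of it).
- optics.place_of(camera, name): "at" ([column, row] in pixels: a listed point, or the origin of a listed thing).
The state is a dict: "time_s": time; "qpos": joint angles; "qvel": joint speeds; "effort": joint torques, N m; "ee_pos": TCP position; "ee_rot": TCP orientation; "force": force on the tool from outside, world axes, zero at the start; "torque": the same for the moment, N m; "gripper_width": finger opening in mm; "gripper_force": force on a finger pad.
Only numpy, scipy, OpenCV 4.12 (cv2) and the standard library are available. Lean on these libraries where they do the work, as an engineer would, in place of code of your own. Each camera call takes 0.05 s, during which the arm holds its last target. There are 200 camera calls.

## Working session

There is one attempt and no reset: what is moved stays moved. The work goes in short steps, Python scripts to look and compute and a tool call to move; the robot and the scene stay as the last step left them, time stands still between calls to the robot, and variables do not carry over. Pictures are saved under pics/ and viewed, at most 12 in all, crops included, and the job is handed in when it is done.

Besides the shell and the picture viewer there is one more tool, called after "Request:" in YAML: its name, and indented under it one key for each argument. send_rows: Moves the arm, as the interface text tells. Its arguments: {"type":"object","properties":{"targets":{"type":"array"},"grip_force":{"type":"number"}},"required":["targets"]}

```bash
mkdir -p pics; cat > h.py <<'E'
import numpy as np, cv2
from workcell import env, optics
from scipy.spatial.transform import Rotation as Ro
def cam(name):
    c=optics.camera_info(name); K=np.array(c["camera_matrix"])
    if "R" in c: return K,np.array(c["R"]),np.array(c["t"])
    s=env.state(); M=np.array(c["mount"]); T=np.eye(4)
    T[:3,:3]=Ro.from_euler('xyz',s["ee_rot"],degrees=True).as_matrix(); T[:3,3]=s["ee_pos"]
    W=np.linalg.inv(T@M); return K,W[:3,:3],W[:3,3]
def cloud(K,R,t,d):
    v,u=np.mgrid[0:480,0:640]
    P=np.stack([(u-K[0,2])/K[0,0]*d,(v-K[1,2])/K[1,1]*d,d],-1)
    return (P-t)@R
def ray_z(K,R,t,at,z):
    r=R.T@np.linalg.inv(K)@np.array([at[0],at[1],1.]); o=-R.T@t
    return o+r*(z-o[2])/r[2]
E
python3 - <<'E'
from h import *
np.set_printoptions(precision=1,suppress=True)
print(env.state(), env.grasp_offset)
for c in ["top","side"]:
    k=cam(c); p,d=optics.grab_frame(c); cv2.imwrite(f"pics/{c}0.png",p[:,:,::-1]); np.savez(f"{c}0.npz",p=p,d=d)
    P=cloud(*k,d)
    for n in ["fixture","rack","bolt","nut_mid","bracket","bracket_notch","seat","pin","spring"]:
        for r in optics.place_of(c,n)[:3]:
            u,v=map(int,r["at"]); print(c,n,np.round(r["conf"],2),np.array(r["at"]),P[min(v,479),min(u,639)])
E
```

```text
{'time_s': 0.0, 'qpos': array([-71.4,  18.4,  89.7,  -0. ,  72. ,  -1.1]), 'qvel': array([ 0. , -0.1, -0. ,  0.1,  0.1, -0.1]), 'effort': array([  0. , -41.2, -23.2,   0.1,   0. ,  -0. ]), 'ee_pos': array([ 193.7, -540.9,  213.1]), 'ee_rot': array([-179.9,   -0. ,   19.7]), 'force': array([0. , 0. , 0.6]), 'torque': array([0., 0., 0.]), 'gripper_force': 0.0, 'gripper_width': 91.13088432583925} 18.8
top fixture 0.89 [284.3 249.6] [536.6  94.1  47.2]
top rack 0.94 [408.6 251. ] [ 538.5 -181.9   93.7]
top bolt 0.66 [404.6 291.4] [ 446.8 -186.4   26.8]
top bolt 0.63 [398.8 248. ] [ 544.8 -161.1   85.2]
top nut_mid 0.84 [405.  251.7] [ 538.3 -175.3   93.7]
top nut_mid 0.68 [403.8 250.7] [ 540.6 -171.9   87.5]
top nut_mid 0.56 [410.  297.1] [ 435.7 -193.8   63.3]
top bracket 0.97 [289.9 254.3] [525.9  84.4  10.7]
top bracket 0.43 [283.7 252.1] [529.6  96.   49.2]
top bracket 0.24 [424.9 257.8] [ 526.8 -227.2   48.1]
top bracket_notch 0.81 [287.  251.4] [532.8  89.3  11. ]
top seat 0.77 [284.4 250. ] [534.5  94.6  38.2]
top pin 0.54 [425.7 257.3] [ 527.  -231.9   37. ]
top pin 0.46 [417.5 1
[... 227 characters left out ...]
-173.8   90.2]
side rack 0.6 [378.2 217. ] [ 513.2 -164.8   45.3]
side bolt 0.76 [373.8 216.6] [ 525.4 -162.2   43.1]
side bolt 0.73 [409.4 238.7] [ 440.4 -191.3    4.1]
side nut_mid 0.84 [372.  199.7] [ 533.2 -164.1   88.9]
side nut_mid 0.68 [412.7 225. ] [ 434.2 -183.8   54.8]
side nut_mid 0.6 [294.8 278. ] [531.6  95.6  48.5]
side bracket 0.71 [296.9 276.2] [538.4  83.2  38.6]
side bracket 0.54 [373.1 195.5] [ 538.3 -174.4   91.3]
side bracket_notch 0.77 [297.2 278.6] [543.2  76.3  22.3]
side seat 0.93 [298.4 280.1] [522.1  93.9  48.1]
side pin 0.16 [300.8 277.9] [541.6  69.   20.3]
side spring 0.67 [415.  227.9] [ 427.2 -185.8   51.5]
side spring 0.64 [372.5 204.2] [ 533.4 -166.1   72.6]
```

```bash
python3 - <<'E'
import cv2,numpy as np
a=cv2.imread("pics/top0.png")[150:330,200:470];b=cv2.imread("pics/side0.png")[150:330,230:500]
cv2.imwrite("pics/c1.png",np.vstack([cv2.resize(x,(800//2*2,300*1),interpolation=cv2.INTER_CUBIC) if 0 else cv2.resize(x,None,fx=1.66,fy=1.66,interpolation=cv2.INTER_CUBIC) for x in (a,b)]))
E
```

```text
(no output)
```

View pics/top0.png

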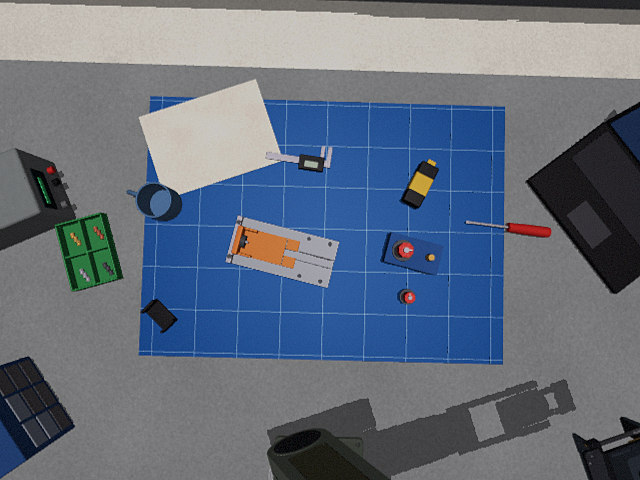

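View pics/c1.png

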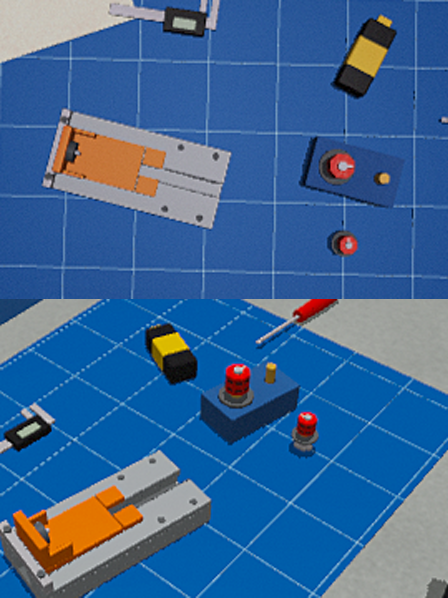

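Top picture: the large bolt stands in the blue rack with its nut at (404,251). The look-alike is the smaller bolt standing on the bench at (408,297). The pin is at (431,257). The nut class also shows up in the side view at the fixture, (294,278), and that one is false. I choose the bolt in the rack. The fixture lies around (284,250), with its fence on the left and the free slot on the right. Next I move over the rack for a close look.

Request:
send_rows:
  targets:
    - [[0,0,0,0.12,0.14,0.04,-1],[0,0,0,0.12,0.14,0.04,-1],[0,0,0,0.12,0.14,0.04,-1],[0,0,0,0.12,0.14,0.04,-1],[0,0,0,0.12,0.14,0.04,-1],[0,0,0,0.12,0.14,0.04,-1],[0,0,0,0.12,0.14,0.04,-1],[0,0,0,0.12,0.14,0.04,-1],[0,0,0,0.12,0.14,0.04,-1],[0,0,0,0.12,0.14,0.04,-1],[0,0,0,0.12,0.14,0.04,-1],[0,0,0,0.12,0.14,0.0,-1]]

```text
time_s: 2.2
ee_pos: [483.2, -204.3, 303.4]
ee_rot: [179.9, -0.1, 19.7]
force: [0.3, -0.7, -0.4]
gripper_width: 91.3
gripper_force: 0.0
```

```bash
python3 - <<'E'
from h import *
np.set_printoptions(precision=2,suppress=True)
k=cam("wrist"); p,d=optics.grab_frame("wrist"); cv2.imwrite("pics/w1.png",p[:,:,::-1])
s=env.state(); print(s["ee_pos"],s["ee_rot"],s["qpos"]); print(optics.camera_info("wrist")["mount"],k[0])
P=cloud(*k,d); np.savez("w1.npz",p=p,P=P,K=k[0],R=k[1],t=k[2])
for n,z in [("bolt",15),("nut_mid",76),("spring",56),("rack",0),("pin",0)]:
    for r in optics.place_of("wrist",n)[:3]:
        print(n,r["conf"],np.array(r["at"]),ray_z(*k,r["at"],z))
# fixture from top
z=np.load("top0.npz"); kt=cam("top")
optics.grab_frame("top")
for n in ["fixture","bracket"]:
    m=optics.silhouettes("top",n)[0]["mask"]
    uv=np.argwhere(m)[:,::-1]; W=np.array([ray_z(*kt,q,40)[:2] for q in uv],np.float32)
    print(n,cv2.minAreaRect(W))
E
```

```text
[ 486.28 -200.19  302.51] [-179.9    -0.33   19.9 ] [-23.82  11.23  86.72   0.31  81.88  46.23]
[[   0.     -0.96   -0.27   77.29]
 [   1.      0.      0.      1.55]
 [  -0.     -0.27    0.96 -170.83]
 [   0.      0.      0.      1.  ]] [[343.35   0.   319.78]
 [  0.   343.35 238.76]
 [  0.     0.     1.  ]]
bolt 0.78 [304.4 229.1] [ 440.48 -200.21   15.  ]
bolt 0.61 [314.5 149.2] [ 545.7  -177.73   15.  ]
nut_mid 0.95 [318.9 154.9] [ 542.88 -184.71   76.  ]
nut_mid 0.64 [300.4 236.8] [ 445.17 -196.04   76.  ]
spring 0.67 [315.7 151.3] [ 544.84 -180.02   56.  ]
spring 0.62 [507.  173.3] [ 598.37 -405.38   56.  ]
spring 0.61 [299.3 232. ] [ 445.08 -193.54   56.  ]
rack 0.85 [334.9 164.8] [ 535.42 -210.48    0.  ]
pin 0.63 [359.  177.1] [ 531.1  -247.24    0.  ]
fixture ((530.0216064453125, 98.43074035644531), (244.63568115234375, 111.75473022460938), 77.00801086425781)
bracket ((540.2257080078125, 138.07339477539062), (147.4564971923828, 64.70954895019531), 77.05912780761719)
```

Request:
send_rows:
  targets:
    - [[0,0,0,0.07,0.02,-0.13,-0.1],[0,0,0,0.07,0.02,-0.13,-0.1],[0,0,0,0.07,0.02,-0.13,-0.1],[0,0,0,0.07,0.02,-0.13,-0.1],[0,0,0,0,0,0,-0.1],[0,0,0,0,0,0,-0.1]]

```text
time_s: 3.25
ee_pos: [537.3, -190.0, 198.2]
ee_rot: [-180.0, 0.1, 19.7]
force: [-1.0, 0.1, 0.7]
gripper_width: 50.7
gripper_force: 0.0
```

```bash
cat > look.py <<'E'
from h import *
import sys
np.set_printoptions(precision=2,suppress=True)
i=sys.argv[1]
k=cam("wrist"); p,d=optics.grab_frame("wrist"); cv2.imwrite(f"pics/w{i}.png",p[:,:,::-1])
s=env.state(); print(s["ee_pos"],s["ee_rot"],s["qpos"],s["gripper_width"])
P=cloud(*k,d); np.savez(f"w{i}.npz",p=p,P=P,K=k[0],R=k[1],t=k[2])
for a in sys.argv[2:]:
    n,z=a.split(":")
    for r in optics.place_of("wrist",n)[:3]: print(n,r["conf"],np.array(r["at"]),ray_z(*k,r["at"],float(z)))
E
python3 look.py 2 bolt:15 nut_mid:76 spring:56 pin:0
```

```text
[ 537.72 -190.15  199.21] [179.93  -0.05  19.65] [-20.62  18.4   91.7   -0.02  69.82  49.73] 50.38116084973944
bolt 0.93 [311.1 211. ] [ 541.3  -181.12   15.  ]
bolt 0.6 [546.6 231. ] [ 605.39 -424.66   15.  ]
bolt 0.59 [295.5 294.2] [ 445.71 -196.02   15.  ]
nut_mid 0.78 [290.1 313.2] [ 453.87 -192.18   76.  ]
nut_mid 0.57 [312.6 226.5] [ 540.66 -184.22   76.  ]
spring 0.89 [292.  305.8] [ 451.62 -193.21   56.  ]
pin 0.55 [358.5 236.6] [ 528.76 -241.17    0.  ]
```

View pics/w2.png

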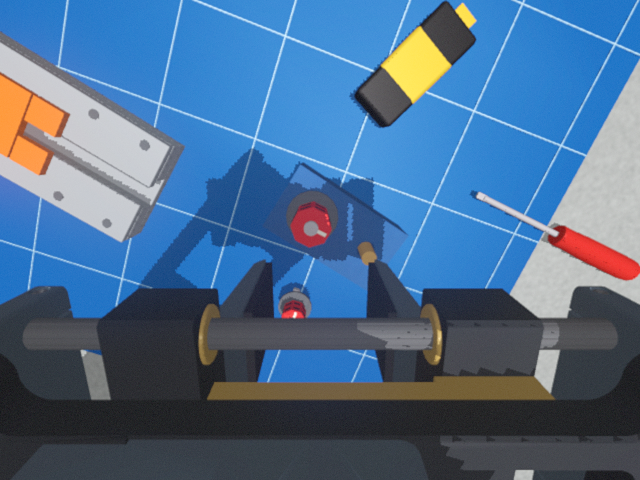

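The picture shows the chosen bolt's red nut at (311,227), with a pale mark on its top near (318,230). The look-alike is at (293,305) and the pin at (367,252). I crop in on it to check the choice, the nut's flats and the mark.

```bash
python3 - <<'E'
import cv2
a=cv2.imread("pics/w2.png")[180:270,265:385]
cv2.imwrite("pics/c2.png",cv2.resize(a,None,fx=6.5,fy=6.5,interpolation=cv2.INTER_CUBIC))
E
```

```text
(no output)
```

View pics/c2.png

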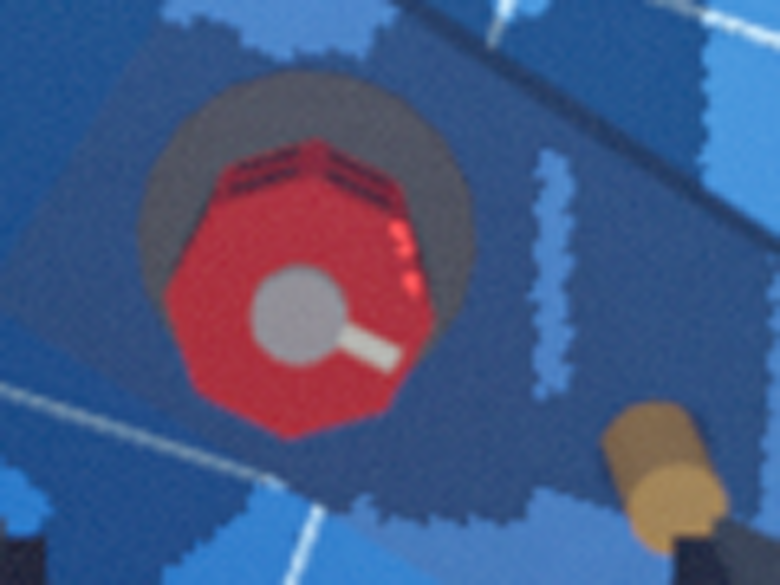

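The crop shows an eight-sided red nut above a large grey disc in the rack, centre about (310.8,228.5), with a pale mark pointing 22° below right. This is the larger bolt. Its flats need the gripper turned to a yaw of about 37°.

```bash
python3 - <<'E'
from h import *
np.set_printoptions(precision=2,suppress=True)
w=np.load("w2.npz"); P=w["P"];p=w["p"].astype(int);k=(w["K"],w["R"],w["t"])
print(ray_z(*k,[310.8,228.5],91))
m=(p[:,:,0]>120)&(p[:,:,1]<90)&(p[:,:,2]<100); m[:180]=0;m[270:]=0;m[:,:265]=0;m[:,385:]=0
Q=P[m]; print(np.percentile(Q[:,2],[5,50,95])); T=Q[Q[:,2]>np.percentile(Q[:,2],60)-4]; print(T.min(0),T.max(0),T.mean(0))
mt=m.copy(); z=np.where(m,P[:,:,2],0); mt=(z>85).astype(np.uint8)
c=max(cv2.findContours(mt,0,2)[0],key=cv2.contourArea)
W=np.array([ray_z(*k,q[0],91)[:2] for q in c],np.float32); print(cv2.minEnclosingCircle(W)); 
# edge radius profile for octagon phase
cx=np.array(cv2.minEnclosingCircle(W)[0]); D=W-cx; a=np.arctan2(D[:,1],D[:,0]); r=np.hypot(*D.T)
s=(r*np.exp(8j*a)).sum(); print("corner phase deg",np.degrees(np.angle(s))/8, "flat normals +22.5",len(c))
# disc top
ann=np.abs(P[:,:,:2]-cx).max(-1)<30; zz=P[:,:,2][ann]; print(np.histogram(zz,bins=np.arange(30,100,4)))
E
```

```text
[ 542.12 -182.42   91.  ]
[82.96 90.94 92.15]
[ 526.43 -197.96   87.17] [ 610.8  -165.13  368.94] [ 544.18 -180.86   91.86]
((543.6787719726562, -181.31227111816406), 17.347414016723633)
corner phase deg 5.198634748429268 flat normals +22.5 83
(array([   1,    2,    3, 1430,  598,  393,    0,    2,   24,   24,   35,
         24,   21,   38,  102,  967,  156]), array([30, 34, 38, 42, 46, 50, 54, 58, 62, 66, 70, 74, 78, 82, 86, 90, 94,
       98]))
```

```bash
python3 - <<'E'
from h import *
np.set_printoptions(precision=2,suppress=True)
w=np.load("w2.npz");k=(w["K"],w["R"],w["t"])
C=np.array([(315,167),(410,210),(435,320),(385,412),(290,440),(192,390),(165,297),(215,205)])/6.5+[265,180]
W=np.array([ray_z(*k,q,91)[:2] for q in C]); c=W.mean(0); D=W-c
a=np.degrees(np.arctan2(D[:,1],D[:,0])); print(c,np.hypot(*D.T),a%45)
m=ray_z(*k,np.array([398,355])/6.5+[265,180],91)[:2]-ray_z(*k,np.array([298,315])/6.5+[265,180],91)[:2]; print(np.degrees(np.arctan2(m[1],m[0])))
p=w["p"].astype(int);P=w["P"]
m=(p[:,:,0]>150)&(p[:,:,1]<80)&(P[:,:,2]>87)&(P[:,:,2]<97); m[:180]=0;m[270:]=0;m[:,:265]=0;m[:,385:]=0
X=P[m][:,:2]; X=np.vstack([X]); h=cv2.convexHull(np.array([ray_z(*k,q[::-1],91)[:2] for q in np.argwhere(m)],np.float32))[:,0]
th=np.radians(np.arange(0,45,1)); wd=[sum((h@np.array([np.cos(t+j*np.pi/4),np.sin(t+j*np.pi/4)])).ptp() if 0 else np.ptp(h@np.array([np.cos(t+j*np.pi/4),np.sin(t+j*np.pi/4)])) for j in range(4))/4 for t in th]
print("flat normal mod45",np.degrees(th[np.argmin(wd)]),min(wd),max(wd))
E
```

```text
[ 543.37 -182.41] [18.18 18.75 17.32 17.83 18.03 18.05 17.44 17.06] [13.68 16.78 13.68 12.15 14.81 12.91 15.64 13.9 ]
-92.79349128579543
flat normal mod45 37.0 31.67495114458804 33.453693742802585
```

Request:
send_rows:
  targets:
    - [[0,0,0.064,0.01,0.014,0,-0.1],[0,0,0.064,0.01,0.014,0,-0.1],[0,0,0.064,0.007,0.012,0,-0.1],[0,0,0,0,0,-0.15,-0.1],[0,0,0,0,0,-0.15,-0.1],[0,0,0,0,0,-0.1,-0.1],[0,0,0,0,0,0,-0.1],[0,0,0,0,0,0,-0.1]]

```text
time_s: 4.3
ee_pos: [543.6, -181.7, 119.0]
ee_rot: [179.9, -0.0, 37.0]
force: [-0.2, -0.1, -0.4]
gripper_width: 50.4
gripper_force: 0.0
```

Request:
send_rows:
  targets:
    - [[0,0,0,0,0,-0.1,-0.1],[0,0,0,0,0,-0.1,-0.1],[0,0,0,0,0,-0.1,-0.1],[0,0,0,0,0,0,-0.1],[0,0,0,0,0,0,1],[0,0,0,0,0,0,1],[0,0,0,0,0,0,1],[0,0,0,0,0,0,1],[0,0,0,0,0,0,1],[0,0,0,0,0,0,1]]
  grip_force: 30

```text
time_s: 5.3
ee_pos: [544.0, -181.5, 59.0]
ee_rot: [179.9, -0.1, 37.0]
force: [-0.8, 0.7, 6.4]
gripper_width: 32.0
gripper_force: 30.0
```

Request:
send_rows:
  targets:
    - [[0,0,0,0,0,0.05,1],[0,0,0,0,0,0.1,1],[0,0,0,0,0,0.15,1],[0,0,0,0,0,0.15,1],[0,0,0,0,0,0.15,1],[0,0,0,0,0,0.15,1],[0,0,0,0,0,0,1],[0,0,0,0,0,0,1]]

```text
time_s: 6.1
ee_pos: [542.7, -181.3, 207.5]
ee_rot: [-180.0, 0.0, 37.0]
force: [-0.3, 1.3, -4.2]
gripper_width: 32.0
gripper_force: 30.0
```

```bash
python3 - <<'E'
from h import *
np.set_printoptions(precision=1,suppress=True)
k=cam("side"); p,d=optics.grab_frame("side"); P=cloud(*k,d); np.savez("s3.npz",p=p,P=P,K=k[0],R=k[1],t=k[2],d=d)
print("cam",-k[1].T@k[2], "view",k[1][2])
s=env.state(); print(s["ee_pos"],s["gripper_width"])
x=s["ee_pos"]; q=k[0]@(k[1]@np.array([x[0],x[1],x[2]-25])+k[2]); u,v=(q[:2]/q[2]).astype(int); print(u,v)
c=p[v-45:v+60,u-70:u+70]; cv2.imwrite("pics/c3.png",cv2.resize(c,None,fx=5.6,fy=5.6,interpolation=cv2.INTER_CUBIC)[:,:,::-1])
for n in ("bolt","nut_mid"):
  for r in optics.place_of("side",n)[:3]: print(n,r["conf"],np.array(r["at"]))
m=(np.hypot(P[:,:,0]-x[0],P[:,:,1]-x[1])<40)&(P[:,:,2]>100)&(P[:,:,2]<190)
print(np.histogram(P[m][:,2],bins=np.arange(100,190,4)))
E
```

```text
cam [ 66.6 523.6 789.5] view [ 0.5 -0.5 -0.7]
[ 542.1 -181.1  206.4] 31.915923346940925
376 160
bolt 0.74 [412.6 237.5]
bolt 0.72 [377.  166.1]
nut_mid 0.66 [375.9 142.2]
nut_mid 0.53 [413.5 222.8]
(array([ 0,  0,  0,  0,  0,  0,  0,  0,  0,  0,  0,  0,  0,  0,  0,  3, 15,
       32, 17,  6,  0,  0]), array([100, 104, 108, 112, 116, 120, 124, 128, 132, 136, 140, 144, 148,
       152, 156, 160, 164, 168, 172, 176, 180, 184, 188]))
```

View pics/c3.png

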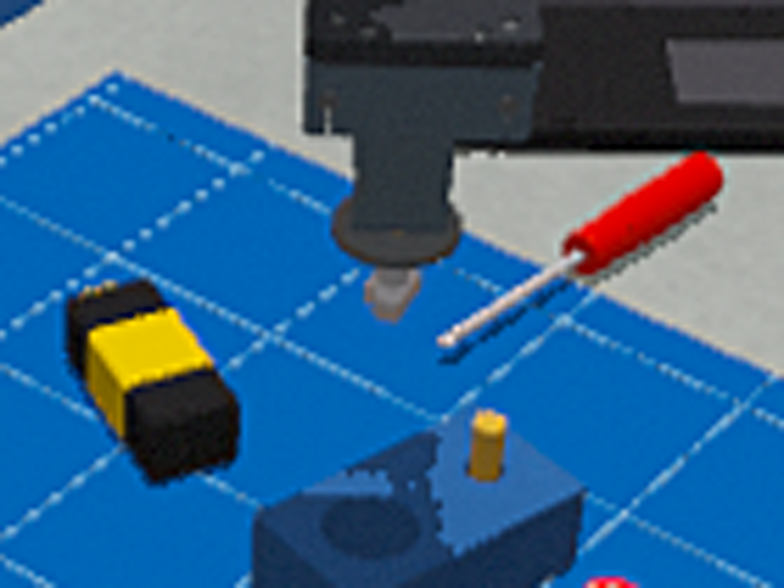

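The bolt is held upright and clear of the rack; its head shows at (392,298) in the crop, too small to read its direction. I bring it nearer the side camera to measure the head's yaw.

Request:
send_rows:
  targets:
    - [[0,0,0,-0.04,0.15,0.12,1],[0,0,0,-0.04,0.16,0.12,1],[0,0,0,-0.05,0.16,0.12,1],[0,0,0,-0.05,0.16,0.12,1],[0,0,0,-0.05,0.16,0.12,1],[0,0,0,-0.05,0.16,0.12,1],[0,0,0,-0.05,0.16,0.12,1],[0,0,0,-0.05,0.16,0.12,1],[0,0,0,-0.05,0.16,0.12,1],[0,0,0,-0.05,0.16,0.1,1],[0,0,0,-0.05,0.16,0.1,1],[0,0,0,0,0.1,0.1,1]]

```text
time_s: 7.45
ee_pos: [435.9, 190.5, 483.7]
ee_rot: [-179.9, 0.1, 37.1]
force: [-0.2, -0.5, -2.7]
gripper_width: 31.9
gripper_force: 30.0
```

Request:
send_rows:
  targets:
    - [[0,0,0,0,0,0,1],[0,0,0,0,0,0,1],[0,0,0,0,0,0,1]]

```text
time_s: 7.75
ee_pos: [437.2, 187.8, 482.2]
ee_rot: [-180.0, 0.2, 36.9]
force: [-0.6, -0.1, -2.4]
gripper_width: 32.1
gripper_force: 30.0
```

```bash
cat > side.py <<'E'
from h import *
import sys
np.set_printoptions(precision=1,suppress=True)
i=sys.argv[1]
k=cam("side"); s=env.state(); p,d=optics.grab_frame("side"); P=cloud(*k,d); x=s["ee_pos"]; np.savez(f"s{i}.npz",p=p,P=P,K=k[0],R=k[1],t=k[2],d=d,ee=x,rot=s["ee_rot"])
print(x,s["ee_rot"],s["qpos"],s["gripper_width"])
q=k[0]@(k[1]@np.array([x[0],x[1],x[2]-30])+k[2]); u,v=(q[:2]/q[2]).astype(int); print(u,v,q[2])
c=p[v-40:v+40,u-45:u+45]; cv2.imwrite(f"pics/s{i}.png",cv2.resize(c,None,fx=4,fy=4,interpolation=cv2.INTER_CUBIC)[:,:,::-1])
m=(np.hypot(P[:,:,0]-x[0],P[:,:,1]-x[1])<24)&(P[:,:,2]>x[2]-50)&(P[:,:,2]<x[2]-20)
Q=P[m]-x; print(len(Q),np.histogram(Q[:,2],bins=np.arange(-50,-18,2))[0])
E
python3 side.py 4
```

```text
[437.2 187.8 482.2] [-180.     0.2   36.9] [ 21.9   6.7  67.4  -0.  106.1  75. ] 32.101484919937725
279 147 589.3525552430044
248 [ 0  0  3 25 21 34 79 41 13 17 10  5  0  0  0]
```

Request:
send_rows:
  targets:
    - [[0,0,0.09,0,0,0,1],[0,0,0.09,0,0,0,1],[0,0,0.09,0,0,0,1],[0,0,0.09,0,0,0,1],[0,0,0.09,0,0,0,1],[0,0,0.05,0,0,0,1],[0,0,0,0,0,0,1],[0,0,0,0,0,0,1],[0,0,0,0,0,0,1]]

```text
time_s: 8.7
ee_pos: [437.2, 188.2, 483.7]
ee_rot: [-180.0, 0.0, 81.9]
force: [1.0, 0.1, -3.3]
gripper_width: 32.2
gripper_force: 30.0
```

```bash
python3 side.py 5
```

```text
[437.2 188.2 483.7] [-180.     0.    81.9] [ 21.9   6.6  67.3  -0.  106.1  30. ] 32.19401049607084
279 146 588.1107122970741
233 [ 0  0  4 21 25 23 70 45 14 15 14  2  0  0  0]
```

Request:
send_rows:
  targets:
    - [[0,0,0.09,0,0,0,1],[0,0,0.09,0,0,0,1],[0,0,0.09,0,0,0,1],[0,0,0.09,0,0,0,1],[0,0,0.09,0,0,0,1],[0,0,0.05,0,0,0,1],[0,0,0,0,0,0,1],[0,0,0,0,0,0,1],[0,0,0,0,0,0,1]]

```text
time_s: 9.65
ee_pos: [437.2, 188.6, 483.9]
ee_rot: [180.0, -0.0, 126.9]
force: [1.6, -0.9, -3.2]
gripper_width: 32.2
gripper_force: 30.0
```

```bash
python3 side.py 6; python3 -c "
import cv2,numpy as np
cv2.imwrite('pics/c4.png',cv2.resize(np.hstack([cv2.imread(f'pics/s{i}.png')[:,60:300] for i in (4,5,6)]),(780,347)))"
```

```text
[437.2 188.6 483.9] [180.   -0.  126.9] [ 22.    6.6  67.3   0.  106.1 -14.9] 32.21234003923226
278 146 587.7241738042229
307 [ 0  0  1 40 35 38 96 55 13 14 14  1  0  0  0]
```

View pics/c4.png

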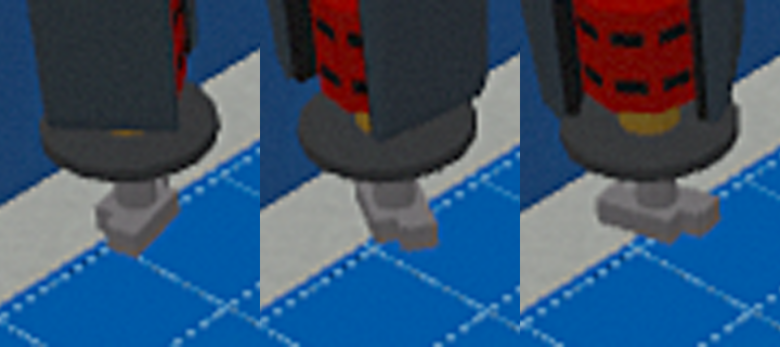

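The three views, at yaws 37, 82 and 127, show the T-head clearly. It is seen obliquely, nearly end-on, in the first two and close to broadside in the third, and the cut corners show as notches. I fit its yaw from these silhouettes.

```bash
cat > fit.py <<'E'
from h import *
from scipy.optimize import minimize
S=6
V=[]
for i in (4,5,6):
    w=np.load(f"s{i}.npz"); x=w["ee"]; P=w["P"]; d=w["d"]
    m=(np.hypot(P[:,:,0]-x[0],P[:,:,1]-x[1])<28)&(P[:,:,2]>x[2]-56)&(P[:,:,2]<x[2]-24)
    V.append((w["K"],w["R"],w["t"],x,w["rot"][2],m))
def proj(v,B):
    q=(v[1]@B.T).T+v[2]; q=q@v[0].T; return q[:,:2]/q[:,2:]
def model(v,b,c,o,h):
    K,R,t,x,yaw,m=v
    a=np.radians(yaw+b); L,W=15.5,8.5
    H=np.array([(-L,-W),(L-c,-W),(L-c,-W+c),(L,-W+c),(L,W),(-L+c,W),(-L+c,W-c),(-L,W-c)])
    r=np.array([[np.cos(a),-np.sin(a)],[np.sin(a),np.cos(a)]])
    img=np.zeros((90*S,90*S),np.uint8)
    q0=proj(v,np.array([x-[0,0,36]]))[0].round()-45
    def put(X): cv2.fillConvexPoly(img,np.round((cv2.convexHull(X.astype(np.float32))[:,0]-q0+o+.5)*S).astype(np.int32),1)
    def prism(H2,z0,z1):
        B=np.vstack([np.c_[H2,np.full(len(H2),z)] for z in (z0,z1)])+x
        return proj(v,B)
    # nonconvex: union of 3 convex rectangles
    for rect in ([(-L+c,-W),(L-c,-W),(L-c,W),(-L+c,W)],[(L-c,-W+c),(L,-W+c),(L,W),(L-c,W)],[(-L,-W),(-L+c,-W),(-L+c,W-c),(-L,W-c)]):
        put(prism(np.array(rect)@r.T,-h,-h+8))
    th=np.linspace(0,6.28,24); put(prism(np.c_[6*np.cos(th),6*np.sin(th)],-h+4,-24))
    return cv2.resize(img.astype(np.float32),(90,90),interpolation=cv2.INTER_AREA),q0.astype(int)
def cost(p):
    e=0
    for i,v in enumerate(V):
        M,q0=model(v,p[0],p[1],np.array(p[2:4]),p[4]); 
        D=v[5][q0[1]:q0[1]+90,q0[0]:q0[0]+90]; e+=np.abs(M-D).sum()
    return e
for b0 in (range(0,180,15)):
    best=min(((cost([b0,5,ox,oy,44]),ox,oy) for ox in (-2,0,2) for oy in (-2,0,2)))
    r=minimize(cost,[b0,5,best[1],best[2],44],method="Nelder-Mead",options=dict(initial_simplex=np.array([[b0,5,best[1],best[2],44]]*6)+np.vstack([np.zeros(5),np.diag([8,2,1,1,1.])]),maxiter=250))
    print(b0,r.fun,r.x.round(2))
print([v[5].sum() for v in V])
E
python3 fit.py
```

```text
0 113.3888931274414 [66.03  7.42  0.58  7.13 34.12]
15 113.44445037841797 [66.11  7.27  0.56  6.68 34.74]
30 114.3888931274414 [66.28  7.3   0.45  6.98 34.5 ]
45 115.55555725097656 [65.93  7.41  0.67  6.68 34.86]
60 114.33334350585938 [65.94  7.59  0.64  7.44 33.81]
75 117.5555648803711 [65.4   8.06  0.72  8.03 32.9 ]
90 114.75 [66.33  7.28  0.43  6.59 34.84]
105 116.69444274902344 [65.77  7.48  0.36  6.51 34.98]
120 114.05555725097656 [65.72  7.42  0.76  8.65 31.97]
135 115.63888549804688 [65.57  7.45  0.54  6.19 35.42]
150 112.36111450195312 [66.04  7.36  0.66  7.27 33.87]
165 114.05555725097656 [65.89  7.4   0.53  6.76 34.87]
[np.int64(248), np.int64(233), np.int64(307)]
```

```bash
sed -i '/^for b0/,$d' fit.py; cat >> fit.py <<'E'
A=V
for sel in ([0],[1],[2],[0,1],[1,2],[0,2],[0,1,2]):
    V=[A[j] for j in sel]
    r=min((minimize(cost,[b0,6,0.6,7,34],method="Nelder-Mead",options=dict(initial_simplex=np.array([[b0,6,0.6,7,34]]*6)+np.vstack([np.zeros(5),np.diag([6,2,1,1,1.])]),maxiter=200)) for b0 in (55,62,70,76)),key=lambda r:r.fun)
    print(sel,r.fun,r.x.round(2))
im=[]
for i,v in zip((4,5,6),A):
    M,q0=model(v,66,7.4,np.array([.6,7.1]),34.2); p=np.load(f"s{i}.npz")["p"][q0[1]:q0[1]+90,q0[0]:q0[0]+90,::-1]
    p=cv2.resize(p,None,fx=6,fy=6,interpolation=cv2.INTER_CUBIC); 
    for X,c in ((M>.5,(0,255,0)),(v[5][q0[1]:q0[1]+90,q0[0]:q0[0]+90],(0,0,255))):
        cs,_=cv2.findContours(cv2.resize(X.astype(np.uint8),None,fx=6,fy=6,interpolation=cv2.INTER_NEAREST),0,2); cv2.drawContours(p,cs,-1,c,1)
    im.append(p[200:460,130:390])
cv2.imwrite("pics/c5.png",np.hstack(im))
E
python3 fit.py
```

```text
[0] 40.36111068725586 [66.08  7.36  0.52  6.84 34.74]
[1] 35.0 [65.52  8.2   0.65  7.68 33.96]
[2] 29.47222137451172 [66.05  7.31  0.63  6.64 34.53]
[0, 1] 78.0 [65.74  7.43  0.63  8.02 33.11]
[1, 2] 70.8611068725586 [65.58  7.56  0.62  6.75 34.61]
[0, 2] 72.61111450195312 [66.51  7.24  0.47  6.72 34.6 ]
[0, 1, 2] 112.58333587646484 [66.17  7.31  0.61  7.07 34.16]
```

View pics/c5.png

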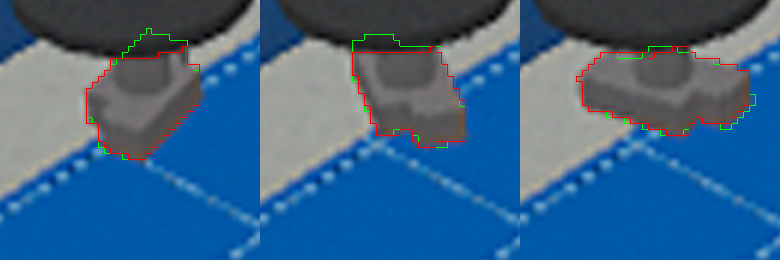

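The fit agrees across all views: bolt yaw = tool yaw + 66°. Now I go over the fixture with the tool at yaw 191 and measure the slot from the wrist.

Request:
send_rows:
  targets:
    - [[0,0,0.089,0.04,-0.08,-0.157,1],[0,0,0.089,0.04,-0.08,-0.157,1],[0,0,0.089,0.04,-0.08,-0.157,1],[0,0,0.089,0.04,-0.08,-0.157,1],[0,0,0.089,0.04,-0.08,-0.157,1],[0,0,0.089,0.04,-0.08,-0.157,1],[0,0,0.089,0.04,-0.08,-0.157,1],[0,0,0.089,0.04,-0.08,-0.157,1],[0,0,0,0,0,0,1],[0,0,0,0,0,0,1],[0,0,0,0,0,0,1]]

```text
time_s: 10.8
ee_pos: [502.0, 61.3, 234.4]
ee_rot: [180.0, 0.2, -169.0]
force: [-0.5, -0.4, -2.7]
gripper_width: 32.4
gripper_force: 30.0
```

```bash
python3 look.py 7 fixture:0 seat:40 bracket_notch:48 bracket:40; python3 - <<'E'
from h import *
w=np.load("w7.npz");k=(w["K"],w["R"],w["t"])
for n,z in (("fixture",40),("bracket",48)):
    for r in optics.silhouettes("wrist",n)[:1]:
        m=r["mask"]; W=np.array([ray_z(*k,q[::-1],z)[:2] for q in np.argwhere(m)],np.float32); print(n,r["conf"],cv2.minAreaRect(W),m.sum())
E
```

```text
[502.05  61.37 234.57] [ 179.99    0.2  -168.97] [  5.65  11.19  96.49   0.03  72.13 -95.39] 31.946147898639747
fixture 0.95 [342.7 239.3] [535.69  94.39   0.  ]
seat 0.56 [334.8 244.5] [532.48  82.16  40.  ]
bracket_notch 0.81 [336.9 243.9] [529.06  83.45  48.  ]
bracket_notch 0.2 [333.5 242.7] [528.44  79.55  48.  ]
bracket 0.92 [340.8 243.4] [529.96  88.44  40.  ]
bracket 0.43 [530.9 345.5] [612.26 341.43  40.  ]
fixture 0.84 ((531.6405029296875, 97.93800354003906), (250.52593994140625, 114.53907775878906), 76.87754821777344) 11292
bracket 0.86 ((539.1730346679688, 141.05487060546875), (161.66722106933594, 57.66269302368164), 77.15947723388672) 4666
```

View pics/w7.png

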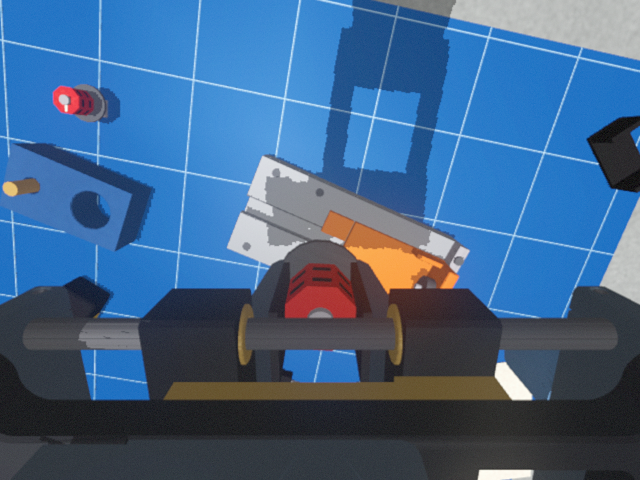

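The picture shows the fixture at (345,210), its slot running from (245,198) toward the bracket at (345,230). The gripper and held bolt hide its far part. I shift 90 mm outward so the whole slot lies in front of the camera.

Request:
send_rows:
  targets:
    - [[0,0,0,0.15,0,0,1],[0,0,0,0.15,0,0,1],[0,0,0,0.15,0,0,1],[0,0,0,0,0,0,1],[0,0,0,0,0,0,1]]

```text
time_s: 11.65
ee_pos: [591.1, 60.7, 232.2]
ee_rot: [180.0, -0.1, -169.0]
force: [-0.6, -0.3, -2.5]
gripper_width: 32.0
gripper_force: 30.0
```

```bash
python3 look.py 8 fixture:0 seat:40 bracket_notch:48 bracket:40; python3 - <<'E'
from h import *
w=np.load("w8.npz");k=(w["K"],w["R"],w["t"]);P=w["P"]
for n,z in (("fixture",40),("bracket",48)):
    for r in optics.silhouettes("wrist",n)[:1]:
        m=r["mask"]; W=np.array([ray_z(*k,q[::-1],z)[:2] for q in np.argwhere(m)],np.float32); print(n,r["conf"],cv2.minAreaRect(W),m.sum())
# rectify at z=40: fixture-aligned image, 4px/mm ; axes a=along 77deg, b=perp
C=np.array([531.,98.]);a=np.radians(77);e=np.array([np.cos(a),np.sin(a)]);n=np.array([-e[1],e[0]])
X,Y=np.meshgrid(np.arange(-150,150,.5),np.arange(80,-80,-.5))
G=C+X[...,None]*e+Y[...,None]*n; G=np.dstack([G,np.full(X.shape,40.)])
def rect(k,img):
    q=(G@k[1].T+k[2])@k[0].T; q=(q[...,:2]/q[...,2:]).astype(np.float32); return cv2.remap(img,q[...,0],q[...,1],cv2.INTER_CUBIC)
top=np.load("top0.npz")["p"]; kt=cam("top")
I=np.vstack([rect(k,w["p"])[40:280],rect(kt,top)[40:280]]); cv2.imwrite("pics/c6.png",I[:,:,::-1])
E
```

```text
[590.5   60.65 232.4 ] [ 179.98   -0.09 -168.95] [  4.75  19.46  85.25   0.01  75.39 -96.31] 31.713258769439147
fixture 0.91 [356.  164.8] [532.94  89.64   0.  ]
fixture 0.22 [319.1 288.4] [692.12  77.49   0.  ]
seat 0.6 [355.  166.6] [533.29  84.55  40.  ]
bracket_notch 0.59 [353.4 162. ] [528.78  81.08  48.  ]
bracket 0.81 [355.6 165.1] [531.69  84.82  40.  ]
fixture 0.7 ((533.9189453125, 97.1622543334961), (250.3450164794922, 116.27229309082031), 76.92202758789062) 16841
bracket 0.58 ((612.2445068359375, 362.60943603515625), (67.9544448852539, 122.73900604248047), 23.469785690307617) 2814
```

View pics/c6.png

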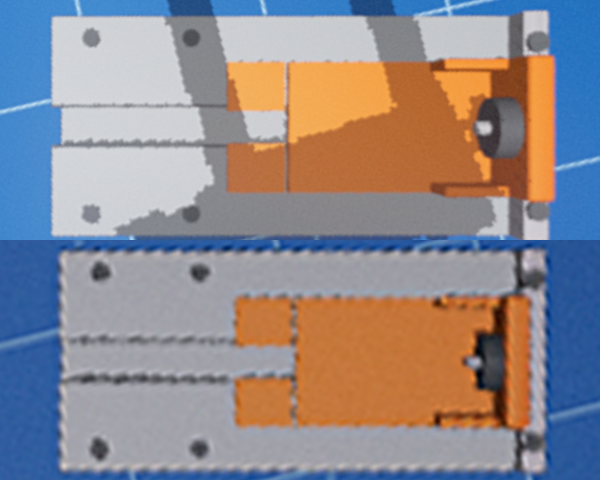

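The rectified view shows the slot mouth at rows 105–145 in the wrist panel. In the top panel it is at rows 340–379. The block's left end is at column 52 in the wrist panel and 62 in the top panel, so the two cameras disagree by a few mm. I check where the bolt sits in the grip.

```bash
python3 - <<'E'
from h import *
np.set_printoptions(precision=1,suppress=True)
M=np.array(optics.camera_info("wrist")["mount"]); K=np.array(optics.camera_info("wrist")["camera_matrix"])
def pt(p):
    q=K@(np.linalg.inv(M)@np.r_[p,1])[:3]; return q[:2]/q[2]
for tx in (-4,0,4): print(tx,pt([tx,0,-32]))
w=np.load("w8.npz"); cv2.imwrite("pics/c7.png",cv2.resize(w["p"][225:340,240:400,::-1],None,fx=5,fy=5,interpolation=cv2.INTER_CUBIC))
kt,ks=cam("top"),cam("side")
print("top nut",ray_z(*kt,[405,251.7],76),ray_z(*kt,[403.8,250.7],76),"seat",ray_z(*kt,[284.4,250],40))
print("side nut",ray_z(*ks,[372,199.7],76),"seat",ray_z(*ks,[298.4,280.1],40),"notch",ray_z(*ks,[297.2,278.6],48))
# disc centre in tool frame from depth: disc rim points
P=w["P"]; 
E
```

```text
-4 [323.5 326.6]
0 [323.5 318.7]
4 [323.6 310.6]
top nut [ 537.2 -178.4   76. ] [ 539.3 -175.7   76. ] seat [534.5  93.6  40. ]
side nut [ 540.3 -174.8   76. ] seat [526.2  88.8  40. ] notch [525.9  92.2  48. ]
```

View pics/c7.png

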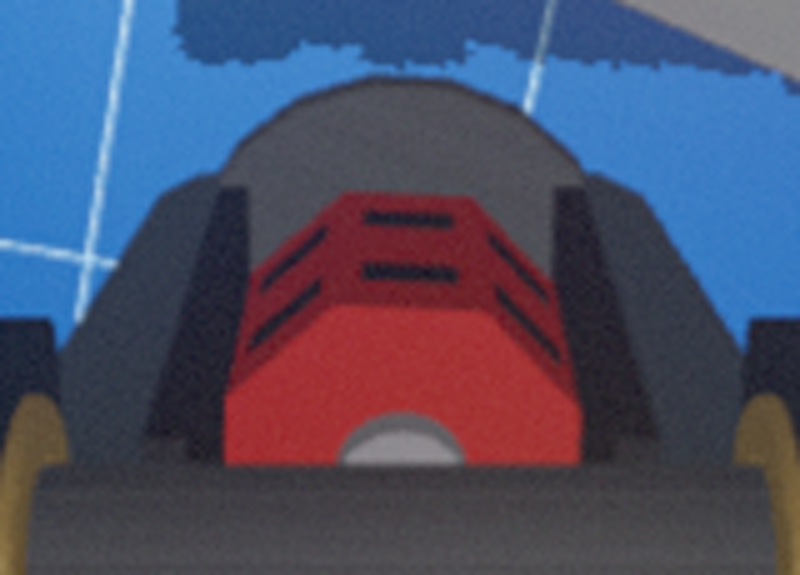

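The nut sits centred in the grip: its front edge is at row 286 and column 323, as predicted. Bolt and slot are therefore both consistent in the wrist camera, and I refine the slot lines numerically.

```bash
python3 - <<'E'
from h import *
np.set_printoptions(precision=1,suppress=True,linewidth=160)
w=np.load("w8.npz");k=(w["K"],w["R"],w["t"])
C=np.array([531.,98.]);a=np.radians(77);e=np.array([np.cos(a),np.sin(a)]);n=np.array([-e[1],e[0]])
xs=np.arange(-140,-30,.25); ys=np.arange(65,-70,-.25)
X,Y=np.meshgrid(xs,ys); G=C+X[...,None]*e+Y[...,None]*n; G=np.dstack([G,np.full(X.shape,40.)])
q=(G@k[1].T+k[2])@k[0].T; q=(q[...,:2]/q[...,2:]).astype(np.float32)
I=cv2.remap(w["p"],q[...,0],q[...,1],cv2.INTER_LINEAR).astype(float)
g=I[...,0] # red: blue mat low, alu high
for x0,x1 in ((-118,-108),(-108,-98),(-98,-90),(-70,-62),(-60,-50)):
    p=g[:,(xs>x0)&(xs<x1)].mean(1); p=np.convolve(p,np.ones(3)/3,'same'); dp=np.gradient(p)
    out=[]
    for lo,hi in ((47,60),(3,12),(-17,-7),(-66,-50)):
        s=(ys>lo)&(ys<hi); j=np.argsort(-np.abs(dp[s]))[:1]; mn=ys[s][np.argmin(p[s])]; out.append((ys[s][j][0],mn))
    print(x0,x1,np.array(out).ravel())
p=g[(ys>15)&(ys<45)].mean(0); print("end",xs[np.argmax(np.gradient(p))]); p=g[(ys<-15)&(ys>-40)].mean(0); print("end",xs[np.argmax(np.gradient(p))])
b=I[...,0]-I[...,2]; pr=b[(ys>10)&(ys<25)].mean(0); print("prong tip",xs[np.argmax(np.gradient(pr))])
E
```

```text
-118 -108 [ 52.2  54.    8.    7.2 -13.2 -12.  -57.8 -60.2]
-108 -98 [ 52.2  58.2   8.    7.2 -13.2 -12.  -57.8 -64. ]
-98 -90 [ 52.2  59.8   6.5   7.2 -13.5 -12.  -57.8 -65.5]
-70 -62 [ 52.   59.8   6.5   7.2 -13.2 -12.  -57.8 -65.5]
-60 -50 [ 52.2  59.8   6.5   7.5 -13.2 -12.  -57.8 -62. ]
end -124.5
end -124.5
prong tip -124.75
```

Request:
send_rows:
  targets:
    - [[0,0,0,-0.094,-0.051,-0.05,1],[0,0,0,-0.094,-0.051,-0.1,1],[0,0,0,-0.094,-0.051,-0.1,1],[0,0,0,-0.094,-0.051,-0.15,1],[0,0,0,0,0,-0.15,1],[0,0,0,0,0,-0.1,1],[0,0,0,0,0,0,1],[0,0,0,0,0,0,1]]

```text
time_s: 12.8
ee_pos: [516.4, 19.9, 103.4]
ee_rot: [-180.0, 0.0, -168.9]
force: [0.7, 0.4, -1.6]
gripper_width: 31.9
gripper_force: 30.0
```

```bash
python3 side.py 9; python3 - <<'E'
from h import *
s=env.state(); print(s["force"],s["torque"])
p,d=optics.grab_frame("top"); c=p[225:300,270:360]
a=cv2.resize(c,None,fx=6,fy=6,interpolation=cv2.INTER_CUBIC)[:,:,::-1]; cv2.imwrite("pics/t9.png",a)
E
```

```text
[516.4  19.9 103.4] [-180.     0.  -168.9] [   0.9   18.8  106.5    0.    54.7 -100.1] 31.886102214735715
324 252 984.0953622378702
56 [ 0  0  4  3  7 13 13 14  2  0  0  0  0  0  0]
[-0.28127702  0.10920073 -2.91420757] [ 0.05251377 -0.1171152  -0.02858186]
```

Request:
send_rows:
  targets:
    - [[0,0,0,-0.0035,0,-0.04,1],[0,0,0,0,0,-0.04,1],[0,0,0,0,0,-0.01,1],[0,0,0,0,0,-0.01,1],[0,0,0,0,0,-0.005,1],[0,0,0,0,0,0,1],[0,0,0,0,0,0,1]]

```text
time_s: 13.6
ee_pos: [515.1, 19.9, 81.8]
ee_rot: [180.0, -0.0, -168.9]
force: [-0.9, 0.6, -3.0]
gripper_width: 32.0
gripper_force: 30.0
```

Request:
send_rows:
  targets:
    - [[0,0,0,0,0,-0.005,1],[0,0,0,0,0,-0.005,1],[0,0,0,0,0,-0.005,1],[0,0,0,0,0,0,1]]

```text
time_s: 14.0
ee_pos: [515.1, 19.9, 78.6]
ee_rot: [180.0, -0.0, -168.9]
force: [-0.2, 0.2, -3.2]
gripper_width: 31.8
gripper_force: 30.0
```

Request:
send_rows:
  targets:
    - [[0,0,0,0,0,-0.01,1],[0,0,0,0,0,-0.01,1],[0,0,0,0,0,-0.01,1],[0,0,0,0,0,-0.01,1],[0,0,0,0,0,0,1],[0,0,0,0,0,0,1]]

```text
time_s: 14.6
ee_pos: [515.2, 19.8, 70.6]
ee_rot: [180.0, -0.0, -168.9]
force: [-1.8, 0.2, -2.5]
gripper_width: 32.2
gripper_force: 30.0
```

Request:
send_rows:
  targets:
    - [[0,0,0,0,0,-0.01,1],[0,0,0,0,0,-0.01,1],[0,0,0,0,0,-0.01,1],[0,0,0,0,0,-0.01,1],[0,0,0,0,0,-0.01,1],[0,0,0,0,0,-0.005,1],[0,0,0,0,0,-0.005,1],[0,0,0,0,0,0,1],[0,0,0,0,0,0,1]]

```text
time_s: 15.5
ee_pos: [515.4, 19.8, 58.8]
ee_rot: [180.0, 0.0, -168.9]
force: [-0.2, 0.6, -3.0]
gripper_width: 32.0
gripper_force: 30.0
```

Request:
send_rows:
  targets:
    - [[0,0,0,0,0,-0.005,1],[0,0,0,0,0,-0.003,1],[0,0,0,0,0,0,1]]

```text
time_s: 15.8
ee_pos: [515.2, 19.8, 57.1]
ee_rot: [180.0, -0.0, -168.9]
force: [0.9, -0.3, -2.9]
gripper_width: 31.9
gripper_force: 30.0
```

Request:
send_rows:
  targets:
    - [[0,0,0,0,0,-0.003,1],[0,0,0,0,0,0,1]]

```text
time_s: 16.0
ee_pos: [515.5, 19.9, 57.0]
ee_rot: [180.0, 0.0, -168.9]
force: [-0.2, 0.5, 1.2]
gripper_width: 31.9
gripper_force: 30.0
```

Request:
send_rows:
  targets:
    - [[0,0,0,0,0,-0.003,1],[0,0,0,0,0,0,1]]

```text
time_s: 16.2
ee_pos: [515.6, 19.9, 56.9]
ee_rot: [-180.0, 0.1, -168.9]
force: [-0.3, -0.4, 6.1]
gripper_width: 31.5
gripper_force: 30.0
```

Request:
send_rows:
  targets:
    - [[0,0,0,0,0,0.015,1],[0,0,0,0,0,0.0325,1],[0,0,0,0,0,0,1],[0,0,0,0.009,0.039,0,1],[0,0,0,0.009,0.039,0,1],[0,0,0,0.009,0.039,0,1],[0,0,0,0.009,0.039,0,1],[0,0,0,0,0,0,1],[0,0,0,0,0,0,1]]

```text
time_s: 17.1
ee_pos: [522.5, 51.4, 65.3]
ee_rot: [-180.0, -0.0, -168.9]
force: [0.6, -0.2, -2.9]
gripper_width: 31.8
gripper_force: 30.0
```

Request:
send_rows:
  targets:
    - [[0,0,0,0.009,0.038,0,1],[0,0,0,0.009,0.038,0,1],[0,0,0,0.009,0.038,0,1],[0,0,0,0.008,0.035,0,1],[0,0,0,0,0,0,1],[0,0,0,0,0,0,1]]

```text
time_s: 17.7
ee_pos: [529.4, 81.0, 65.4]
ee_rot: [-180.0, -0.0, -168.9]
force: [-0.8, -0.2, -2.9]
gripper_width: 32.3
gripper_force: 30.0
```

Request:
send_rows:
  targets:
    - [[0,0,0,0.0025,0.01,0,1],[0,0,0,0,0,0,1]]

```text
time_s: 17.9
ee_pos: [530.0, 82.8, 65.5]
ee_rot: [180.0, 0.0, -169.0]
force: [0.1, 0.3, -2.5]
gripper_width: 31.9
gripper_force: 30.0
```

Request:
send_rows:
  targets:
    - [[0,0,0,0.001,0.005,0,1],[0,0,0,0,0,0,1]]

```text
time_s: 18.1
ee_pos: [530.2, 83.8, 65.5]
ee_rot: [180.0, 0.0, -169.0]
force: [0.2, 0.4, -2.8]
gripper_width: 32.0
gripper_force: 30.0
```

Request:
send_rows:
  targets:
    - [[0,0,0,0.001,0.005,0,1],[0,0,0,0,0,0,1]]

```text
time_s: 18.3
ee_pos: [530.5, 84.9, 65.5]
ee_rot: [180.0, 0.0, -168.9]
force: [-0.2, 0.5, -2.5]
gripper_width: 31.7
gripper_force: 30.0
```

Request:
send_rows:
  targets:
    - [[0,0,0,0.001,0.005,0,1],[0,0,0,0,0,0,1]]

```text
time_s: 18.5
ee_pos: [530.7, 85.9, 65.5]
ee_rot: [180.0, 0.0, -168.9]
force: [0.1, -0.9, -3.0]
gripper_width: 31.9
gripper_force: 30.0
```

Request:
send_rows:
  targets:
    - [[0,0,0,0.001,0.005,0,1],[0,0,0,0,0,0,1]]

```text
time_s: 18.7
ee_pos: [530.8, 86.8, 65.5]
ee_rot: [-180.0, -0.0, -168.9]
force: [0.1, -1.0, -3.6]
gripper_width: 31.7
gripper_force: 30.0
```

Request:
send_rows:
  targets:
    - [[0,0,0,0.001,0.005,0,1],[0,0,0,0,0,0,1]]

```text
time_s: 18.9
ee_pos: [530.9, 87.4, 65.5]
ee_rot: [-180.0, -0.0, -168.9]
force: [-0.7, -2.4, -2.8]
gripper_width: 32.0
gripper_force: 30.0
```

Request:
send_rows:
  targets:
    - [[0,0,0,0.001,0.005,0,1],[0,0,0,0,0,0,1]]

```text
time_s: 19.1
ee_pos: [531.0, 87.9, 65.4]
ee_rot: [-179.9, -0.1, -168.9]
force: [-0.8, -4.5, -2.0]
gripper_width: 32.0
gripper_force: 30.0
```

Request:
send_rows:
  targets:
    - [[0,0,0,-0.003,-0.0125,0,1],[0,0,0,0,0,-0.005,1],[0,0,0,0,0,0,1],[0,0,0,0,0,0,1]]

```text
time_s: 19.5
ee_pos: [530.7, 86.6, 64.4]
ee_rot: [180.0, 0.0, -168.9]
force: [0.0, 0.6, -2.4]
gripper_width: 32.2
gripper_force: 30.0
```

Request:
send_rows:
  targets:
    - [[0,0,0,0,0,-0.003,1],[0,0,0,0,0,0,1]]

```text
time_s: 19.7
ee_pos: [530.6, 86.5, 63.8]
ee_rot: [180.0, -0.0, -168.9]
force: [-0.6, 0.1, -3.0]
gripper_width: 31.6
gripper_force: 30.0
```

Request:
send_rows:
  targets:
    - [[0,0,0,0,0,-0.003,1],[0,0,0,0,0,0,1]]

```text
time_s: 19.9
ee_pos: [530.7, 86.4, 63.3]
ee_rot: [180.0, 0.0, -168.9]
force: [0.2, 0.3, -2.0]
gripper_width: 31.5
gripper_force: 30.0
```

Request:
send_rows:
  targets:
    - [[0,0,0,0,0,-0.003,1],[0,0,0,0,0,0,1]]

```text
time_s: 20.1
ee_pos: [530.8, 86.5, 63.0]
ee_rot: [180.0, 0.0, -168.9]
force: [-0.5, 0.0, 0.5]
gripper_width: 31.7
gripper_force: 30.0
```

Request:
send_rows:
  targets:
    - [[0,0,0,0,0,-0.003,1],[0,0,0,0,0,0,1]]

```text
time_s: 20.3
ee_pos: [530.8, 86.4, 62.5]
ee_rot: [180.0, 0.0, -168.9]
force: [-0.4, 0.5, 1.8]
gripper_width: 31.9
gripper_force: 30.0
```

Request:
send_rows:
  targets:
    - [[0,0,0,0,0,0.017,1],[0,0,-0.09,0,0,0,1],[0,0,-0.09,0,0,0,1],[0,0,-0.09,0,0,0,1],[0,0,-0.09,0,0,0,1],[0,0,-0.09,0,0,0,1],[0,0,-0.09,0,0,0,1],[0,0,-0.09,0,0,0,1],[0,0,-0.09,0,0,0,1],[0,0,-0.09,0,0,0,1],[0,0,-0.09,0,0,0,1],[0,0,0,0,0,0,1]]

```text
time_s: 21.5
ee_pos: [530.4, 86.2, 65.1]
ee_rot: [-180.0, 0.0, 110.1]
force: [-0.4, 1.2, -3.1]
gripper_width: 32.0
gripper_force: 30.0
```

```bash
python3 -c "
from h import *
for i in range(1):
  s=env.state(); print(s['ee_pos'],s['ee_rot'],s['force'],s['torque'],s['qpos'])"
```

```text
[530.40526238  86.15691167  65.13779252] [-1.79968552e+02  6.30074777e-03  1.10078311e+02] [-0.42226672  1.21492696 -3.14719564] [-0.02673138 -0.10691409 -0.01425657] [ 8.00798968e+00  2.30023512e+01  1.06414496e+02 -1.64808361e-02
  5.06125890e+01 -1.20598580e+01]
```

Request:
send_rows:
  targets:
    - [[0,0,-0.09,0,0,0,1],[0,0,-0.04,0,0,0,1],[0,0,0,0,0,0,1]]

```text
time_s: 21.8
ee_pos: [530.3, 86.2, 65.2]
ee_rot: [-180.0, 0.0, 98.5]
force: [-0.3, 0.7, -2.5]
gripper_width: 31.9
gripper_force: 30.0
```

```bash
cat > st.py <<'E'
from h import *
np.set_printoptions(precision=2,suppress=True)
s=env.state(); print(s['ee_pos'],s['ee_rot'][2],s['force'],s['torque'],s['qpos'][5])
E
python3 st.py
```

```text
[530.31  86.2   65.21] 98.53185309472144 [-0.31  0.74 -2.46] [-0.04 -0.04  0.01] -0.511414958014583
```

Request:
send_rows:
  targets:
    - [[0,0,-0.04,0,0,0,1],[0,0,-0.04,0,0,0,1],[0,0,0,0,0,0,1]]

```text
time_s: 22.1
ee_pos: [530.1, 86.3, 65.2]
ee_rot: [-179.9, 0.0, 91.4]
force: [-1.0, 0.8, -2.9]
gripper_width: 31.9
gripper_force: 30.0
```

```bash
python3 st.py
```

```text
[530.12  86.28  65.19] 91.35125881791524 [-0.95  0.77 -2.9 ] [0.07 0.07 0.04] 6.67253721804175
```

Request:
send_rows:
  targets:
    - [[0,0,-0.04,0,0,0,1],[0,0,-0.04,0,0,0,1],[0,0,0,0,0,0,1]]

```text
time_s: 22.4
ee_pos: [530.2, 86.3, 65.2]
ee_rot: [-179.9, 0.0, 84.2]
force: [-1.7, -0.2, -3.0]
gripper_width: 31.6
gripper_force: 30.0
```

```bash
python3 st.py
```

```text
[530.18  86.26  65.21] 84.15117169201268 [-1.71 -0.22 -3.01] [-0.01  0.09  0.01] 13.871390335608577
```

Request:
send_rows:
  targets:
    - [[0,0,-0.05,0,0,0,1],[0,0,-0.05,0,0,0,1]]

```text
time_s: 22.6
ee_pos: [530.3, 86.3, 65.2]
ee_rot: [-180.0, 0.0, 75.0]
force: [-0.4, 1.2, -3.0]
gripper_width: 31.9
gripper_force: 30.0
```

```bash
python3 st.py
```

```text
[530.28  86.28  65.21] 75.02566794212699 [-0.37  1.24 -2.95] [0.03 0.08 0.13] 23.001285000489567
```

Request:
send_rows:
  targets:
    - [[0,0,-0.05,0,0,0,1],[0,0,-0.05,0,0,0,1]]

```text
time_s: 22.8
ee_pos: [530.4, 86.2, 65.2]
ee_rot: [-180.0, 0.0, 66.0]
force: [-0.7, -0.4, -3.9]
gripper_width: 31.9
gripper_force: 30.0
```

```bash
python3 st.py; python3 - <<'E'
from h import *
# read a few states over camera calls for noise
for i in range(5):
    optics.grab_frame("top"); print(env.state()["torque"].round(3))
E
```

```text
[530.36  86.23  65.24] 66.02687822303811 [-0.66 -0.37 -3.89] [0.03 0.06 0.08] 32.00237389174517
[-0.025  0.058  0.027]
[-0.029  0.033  0.074]
[-0.011  0.109  0.03 ]
[-0.075 -0.016  0.033]
[-0.027  0.076  0.055]
```

Request:
send_rows:
  targets:
    - [[0,0,-0.05,0,0,0,1],[0,0,-0.05,0,0,0,1],[0,0,0,0,0,0,1]]

```text
time_s: 23.35
ee_pos: [530.4, 86.2, 65.3]
ee_rot: [-180.0, 0.0, 57.1]
force: [-0.5, -0.3, -4.4]
gripper_width: 32.1
gripper_force: 30.0
```

Request:
send_rows:
  targets:
    - [[0,0,-0.05,0,0,0,1],[0,0,-0.05,0,0,0,1],[0,0,0,0,0,0,1]]

```text
time_s: 23.65
ee_pos: [530.5, 86.2, 65.5]
ee_rot: [-180.0, 0.0, 48.1]
force: [-0.8, -1.3, -4.6]
gripper_width: 31.9
gripper_force: 30.0
```

Request:
send_rows:
  targets:
    - [[0,0,-0.05,0,0,0,1],[0,0,-0.05,0,0,0,1],[0,0,0,0,0,0,1]]

```text
time_s: 23.95
ee_pos: [530.6, 86.2, 65.7]
ee_rot: [180.0, 0.0, 39.1]
force: [-1.6, -1.4, -1.1]
gripper_width: 32.0
gripper_force: 30.0
```

Request:
send_rows:
  targets:
    - [[0,0,-0.05,0,0,0,1],[0,0,-0.05,0,0,0,1],[0,0,0,0,0,0,1]]

```text
time_s: 24.25
ee_pos: [530.6, 86.2, 65.8]
ee_rot: [180.0, -0.0, 30.2]
force: [-1.5, -0.5, 0.3]
gripper_width: 32.3
gripper_force: 30.0
```

Request:
send_rows:
  targets:
    - [[0,0,-0.08,0,0,0.001,1],[0,0,-0.08,0,0,0.001,1],[0,0,-0.08,0,0,0.001,1],[0,0,-0.08,0,0,0.001,1],[0,0,-0.06,0,0,0.001,1],[0,0,0,0,0,0,1]]

```text
time_s: 24.85
ee_pos: [530.7, 86.2, 66.9]
ee_rot: [180.0, -0.0, -4.0]
force: [-1.7, -1.3, 1.8]
gripper_width: 31.9
gripper_force: 30.0
```

```bash
python3 st.py
```

```text
[530.67  86.17  66.93] -4.026538401255755 [-1.72 -1.26  1.84] [-0.29  0.35 -0.09] 102.05573183391603
```

Request:
send_rows:
  targets:
    - [[0,0,-0.08,0,0,0.001,1],[0,0,-0.08,0,0,0,1],[0,0,-0.08,0,0,0,1],[0,0,-0.07,0,0,0,1],[0,0,-0.06,0,0,0,1],[0,0,0,0,0,0,1],[0,0,0,0,0,0,1]]

```text
time_s: 25.55
ee_pos: [530.5, 86.0, 67.0]
ee_rot: [180.0, -0.0, -37.3]
force: [-2.5, -3.4, 2.8]
gripper_width: 32.0
gripper_force: 30.0
```

```bash
python3 st.py
```

```text
[530.51  86.01  67.01] -37.29577507658713 [-2.52 -3.38  2.83] [-0.64  0.55 -0.01] 135.32511864564242
```

Request:
send_rows:
  targets:
    - [[0,0,0,0,0,0,-0.1],[0,0,0,0,0,0,-0.1],[0,0,0,0,0,0,-0.1],[0,0,0,0,0,0,-0.1],[0,0,0,0,0,0.1,-0.1],[0,0,0,0,0,0.2,-0.1],[0,0,0,0,0,0.2,-0.1],[0,0,0,0,0,0.2,-0.1],[0,0,0,0,0,0,-0.1],[0,0,0,0,0,0,-0.1]]

```text
time_s: 26.55
ee_pos: [531.0, 86.5, 207.4]
ee_rot: [-179.9, -0.1, -37.5]
force: [-1.0, 0.1, -1.4]
gripper_width: 50.4
gripper_force: 0.0
```

```bash
python3 look.py 20 nut_mid:83 spring:63; python3 - <<'E'
from h import *
p,d=optics.grab_frame("side"); a=cv2.resize(p[225:345,235:355],(400,400),interpolation=cv2.INTER_CUBIC)
w=np.load("w20.npz")["p"]; b=cv2.resize(w[100:340,200:440],(400,400))
cv2.imwrite("pics/c8.png",np.hstack([a,b])[:,:,::-1])
E
```

```text
[530.1   86.34 206.02] [179.96   0.05 -37.53] [  8.02  15.24  95.26   0.    69.56 135.55] 50.14805697989768
nut_mid 0.64 [628.3 120.9] [ 452.78 -171.61   83.  ]
nut_mid 0.6 [321.2 234. ] [529.38  84.92  83.  ]
spring 0.85 [614.2 117.2] [ 453.63 -177.37   63.  ]
spring 0.67 [318.9 226.6] [532.17  85.42  63.  ]
```

View pics/c8.png

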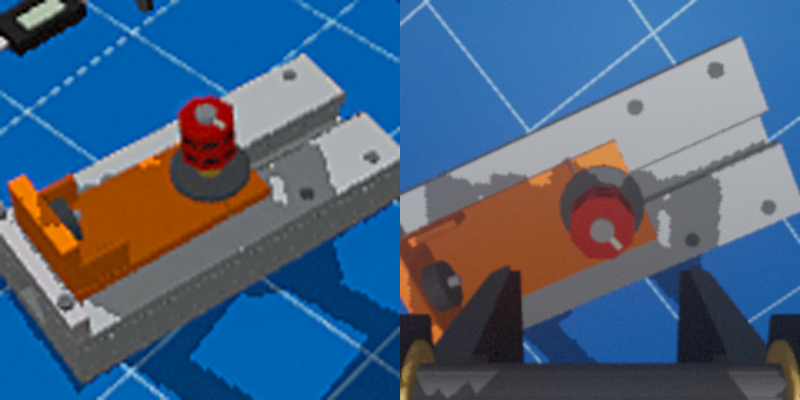

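The picture shows the bolt upright in the notch at (602,232) in the right panel. Its disc lies flat on the foot, the bracket is against the fence and the gripper is clear. One depth check of the nut's height follows before I hand in.

```bash
python3 - <<'E'
from h import *
w=np.load("w20.npz"); P=w["P"];p=w["p"].astype(int)
r=np.hypot(P[:,:,0]-530.5,P[:,:,1]-86)
m=(p[:,:,0]>120)&(p[:,:,1]<90)&(r<17)&(P[:,:,2]>85); print("nut top",np.percentile(P[m][:,2],[25,50,75]),P[m].mean(0))
m=(r>18)&(r<24)&(P[:,:,2]>40)&(P[:,:,2]<75)&(np.ptp(p,axis=2)<25); print("disc top",np.percentile(P[m][:,2],[10,50,90]),m.sum())
E
```

```text
nut top [97.63310158 98.01920438 98.43705708] [531.42720517  84.8037095   98.03052175]
disc top [52.01105903 52.96848179 53.95269353] 487
```

```bash
python3 -c "
from workcell import env
print(env.job_done())"
```

```text
the job is handed in; nothing more can be done
None
```

I handed the job in, but it returned no pass or fail verdict. The bolt is home in the bracket's notch with its head square under the lips (by turn angle and nut height), the spring is squeezed by an estimated 3 mm (worked out from the turn and contact heights, not measured directly), and the gripper is clear.

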